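Crank up the display stand

ROBOT

A 7-joint arm with a two-finger parallel gripper is mounted at the origin on a cart in front of the work surface, level with it; the furniture and walls round the work are solid. World frame = base frame: x ahead of the robot, y to its left, z up, the work surface at z = 0. Lengths are in m, angles in rad, forces in N, time in s.
With the tool pointing down it reaches from about 0.4 to 0.85 m from the base axis. Payload 10.4 kg.
Tool frame: the origin (TCP) lies midway between the tips of the shut fingers; the grasp point (between the pads) lies 19 mm behind it (manip.pinch_z is the distance from the TCP to the grasp point, in m); y points along the fingers, x is the direction in which the jaws open and shut, and the axes are right-handed (so a half turn about y gives the same grasp; the last joint's range is limited). The gripper opens to 85 mm and grips with 20 to 120 N. Pads are 22 mm wide; open, the fingers measure 114 mm over their backs; the gripper's body (76 mm by 85 mm) begins 54 mm behind the grasp point. The pads swing forward as they close: fully open they stand 13 mm farther back than shut.
Start: joints at [-1.206, 0.332, -0.065, 1.46, 0.022, 1.35, -0.088], TCP at [0.236, 0.579, 0.203] pointing down, gripper open.
Joint ranges: [-2.6, 2.6], [-0.5, 2.12], [-1.47, 1.34], [0.16, 2.42], [-1.27, 4.41], [0.06, 2.06], [-2.6, 2.6]. Speed limits (rad/s): [2.22, 2.22, 2.79, 2.79, 3.14, 3.14, 3.14].

INTERFACE

Orientations are given as a unit quaternion [x, y, z, w].
In Python, from workcell import manip gives the robot as it stands.
- The arm moves only by the shell command python3 -m pendant 'ROWS' [OPENING] [FORCE]. ROWS is a JSON object of lists of equal length, an entry for each row: "offset": the shift along the tool's x, y, z scaled (see below), a list of three; "turn": the turn, a rotation vector about the tool's x, y, z scaled (see below), a list of three. A call has 1 to 12 rows; each row is the pose to reach, as a shift and turn from the pose measured when the call began, along the tool's axes at that moment; what a row does not reach only later rows make up. The controller multiplies each number of a shift by 200 mm and each number of a turn by 45 degrees. A row lasts 1/8 s, in which the tool goes at most 62.5 mm and 10.7 degrees, less where a joint would pass 70% of its speed; a pose out of reach is approached as far as the arm can. A call with a number of a shift or a turn outside -1 to 1 is refused whole. A call with a gripper value outside its range is refused whole. OPENING is the opening in per cent of the stroke, from 0 (shut) to 100 (fully open), set as the call begins (- or left out, the last holds). The fingers move at their own pace and stop on an object; FORCE is the grip in N (left out, the last holds). Time passes only in rows, so rows that repeat a pose let the fingers close. It gives the time, the measured TCP pose, the force and the opening at its end, in the units of the state.
- manip.get_obs(): the state, without advancing time (a new reading comes with each control period).
- manip.camera(name): name is "scene" or "top" or "wrist"; returns (picture, depth): 384x512x3 uint8, red, green, blue; 384x512 float32, m along the optical axis (not along the pixel's ray), 0 where there is no reading.
- manip.camera_model(name): a dict with "intrinsics" (3x3 intrinsics, pixels), "R" (3x3) and "t" (3): a world point X has camera coordinates R X + t; the wrist camera has in their place "tool_from_camera" (4x4, takes a point from camera to tool coordinates, whose origin is the TCP and whose axes are the tool frame's). Camera axes: x right, y down, z forward; pixel columns grow to the right and rows downward; lengths in m; the calibration is good to about 2 mm. A picture is of the moment at which its call begins: read the wrist's pose just before it. camera_model takes no time and is no camera call.
- manip.hand_in(): hands the job in, once; it reports no verdict.
The state is a dict: "clock": time; "joint_pos": joint angles; "joint_velocities": joint speeds; "tau": joint torques, N m; "position": TCP position; "ee_rot": TCP orientation; "ft_force": force on the tool from outside, world axes, zero at the start; "torque": the same for the moment, N m; "grip_width": opening from 0.0 (shut) to 1.0 (fully open).
Only numpy, scipy, OpenCV 4.12 (cv2) and the standard library are available. Lean on these libraries where they do the work, as an engineer would, in place of code of your own. Each camera call takes 0.05 s, during which the arm holds its last target. There are 200 camera calls.

TASK

Take the loose crank out of its black parking block, put its square nose down the round well of the white display stand, and feel for the square eye hidden at the bottom until the crank drops fully home. Then wind it clockwise (seen from above) until the platform with the pot on it is all the way up against its stop; let go and leave the crank seated in the stand. Do not push or wind hard, keep the pot standing on the platform, and leave the other things alone.

Things in the scene. Friction and masses are not known exactly. Their poses are not given: they have to be found in the camera images.
- stand: White display stand, a low cabinet 120 (x) x 240 (y) x 75 (z) mm, fixed. Origin at the centre of its underside; z up. The round well lies at y = -85 mm, the lifting platform (112 x 112 x 8 mm) at y = +65 mm in its frame.
- stand_well (a point): Centre of the mouth of the well, on the stand's top face (axes as the stand's). A round upright bore 30.5 mm across with a 3 mm chamfer. At its bottom is a steel drive with a square eye, see stand_rim.
- stand_rim (a point): On the well's axis, 40 mm below the mouth: level of the drive's rim. Its square eye is 20 mm wide, 16 mm deep. The eye's angle about the vertical is unknown and differs each time (repeats every 90 deg); the nose goes fully in only within about 6 deg of it, else it stands on the rim with only its round pilot in. Fully home, the nose's end is 14 mm below this point.
- stand_platform (a joint): Height of the platform over its lowest place, m: 0 at the start, 0.028 up against its stop. Winding the drive clockwise seen from above raises it 3.5 mm per rad (22 mm per turn, 8 rad in all) against about 0.12 N m of friction; it stays where it is left. At the stop a slip clutch in the drive gives way at about 0.4 N m.
- stand_top (a point): Centre of the top face of the platform; the pot stands here.
- holder: Black parking block 80 x 80 x 66 mm, fixed, with an upright round hole 29.8 mm across, 56 mm deep, in which the crank stands. Origin at the centre of its underside.
- crank: Loose steel crank, about 0.26 kg, standing upright. Origin at the centre of its nose's flat end; z up along the shaft, x toward the handle. From the origin up: round pilot tip 17.6 mm across, 0 to 3 mm; square nose 18 mm wide (sides along x, y), 3 to 14 mm; round shaft 28 mm across, lower edge chamfered, 14 to 80 mm; flat arm 22 mm wide along x, 80 to 92 mm; then boss and handle.
- crank_boss (a point): Middle of the square black boss over the crank's shaft, 24 x 24 mm (sides along the crank's x, y), 92 to 128 mm above the nose's end; this point is 112 mm above it. The place to hold for lifting and seating.
- crank_handle (a point): Middle of the crank's upright round handle, 19 mm across, 94 to 144 mm above the nose's end, 55 mm from the shaft axis; its sleeve spins freely. This point is 124 mm above the nose's end. The place to hold for winding.
- wax_pot: Round grey and white pot, 91 mm across, 44 mm high, standing loose on the platform; origin at the centre of its underside.
- masking_tape: Bystander: ring of masking tape, 104 across, 25 high mm; origin at the centre of its underside.
- card_stack: Bystander: small stack of cards, 55x89x17 mm; origin at the centre of its underside.
- hair_clip: Bystander: black hair clip, 22x98x16 mm; origin at the centre of its underside.
- tape_dispenser: Bystander: black weighted tape dispenser, 52x141x82 mm; origin at the centre of its underside.
- cream_tube: Bystander: tube of cream lying flat, 43x156x30 mm; origin at the centre of its underside.
Mind the look-alikes: they are no part of the job. What is meant by the wax_pot is not yellow, and is the smaller of those in its own colour.

How it is judged:
On the way, in this order (a step that is already met when the one before it is completed fails the run):
1. the crank is fully home in the hidden eye, before the platform has been wound up (z of crank in the frame of stand_well below -0.0495 m and horizontal distance between crank and stand_well below 0.004 m and angle between crank's own z axis and vertical below 0.1 rad and value of joint stand_platform below 0.012 m), for 0.2 s.
2. the platform is wound up to its stop (value of joint stand_platform above 0.026 m), for 0.3 s.
At the end, for the whole second after the job is handed in: The platform is within 2 mm of its upper stop; the crank is left seated, its nose's end at least 49.5 mm below the mouth of the well, within 4 mm of the axis, upright and at rest; the pot stands upright and at rest within 20 mm of the platform's centre (value of joint stand_platform above 0.026 m and z of crank in the frame of stand_well below -0.0495 m and horizontal distance between crank and stand_well below 0.004 m and angle between each of crank, wax_pot's own z axis and vertical below 0.1 rad and horizontal distance between wax_pot and stand_top below 0.02 m and linear speed of each of wax_pot, crank below 0.02 m/s); the robot touches nothing.
It fails at once if the crank is pressed or forced on the stand with more than 80 N (sum of all their contacts) (contact force between crank and stand above 80 N).
It fails at once if the pot tips or leaves the platform (angle between wax_pot's own z axis and vertical above 0.35 rad or horizontal distance between wax_pot and stand_top above 0.04 m).
It fails at once if a bystander is shifted by more than 30 mm (distance of any of masking_tape, card_stack, hair_clip, tape_dispenser, cream_tube from where it was at the start of the episode above 0.03 m).
It also fails if it takes over 72 s, if anything falls off the work surface, if the arm or the gripper's body presses on something with over 40 N, if the wrist force passes 120 N, or if a joint passes its speed limit or range.

## Working session

There is one attempt and no reset: what is moved stays moved. The work goes in short steps, Python scripts to look and compute and a shell command to move; the robot and the scene stay as the last step left them, time stands still between calls to the robot, and variables do not carry over. Pictures are saved under pics/ and viewed, about 8 in all and at most 12, crops included, and the job is handed in when it is done.

```bash
ls; mkdir -p pics
cat > h.py <<'E'
import numpy as np, cv2
from workcell import manip
from scipy.spatial.transform import Rotation as Ro
def cloud(name):
    o=manip.get_obs(); im,d=manip.camera(name); m=manip.camera_model(name); K=np.array(m['intrinsics'])
    v,u=np.mgrid[:d.shape[0],:d.shape[1]]
    P=np.stack([(u-K[0,2])/K[0,0]*d,(v-K[1,2])/K[1,1]*d,d],-1)
    if 'R' in m: W=(P-np.array(m['t']))@np.array(m['R'])
    else:
        T=np.array(m['tool_from_camera']); R=Ro.from_quat(o['ee_rot']).as_matrix()
        W=(P@T[:3,:3].T+T[:3,3])@R.T+np.array(o['position'])
    W[d==0]=np.nan
    return im,d,W,o
def save(im,n): cv2.imwrite('pics/'+n,im[...,::-1])
E
python3 - <<'E'
from h import *
print(manip.get_obs(), manip.pinch_z)
for n in('scene','top'):
    im,d,W,o=cloud(n); save(im,n+'0.png'); np.savez(n+'0.npz',im=im,W=W)
E
```

```text
pics
{'clock': 0.0, 'joint_pos': array([-1.20559833,  0.33290838, -0.06470165,  1.46093667,  0.02157922,
        1.34987555, -0.08853645]), 'joint_velocities': array([-0.00092423,  0.00176284, -0.00163038, -0.00037642,  0.00099203,
       -0.00141994,  0.00058106]), 'tau': array([-1.35540929e-03, -6.25442290e+01,  4.87469835e-02, -3.91611779e+01,
        1.63302891e-02,  1.00335738e-02,  7.76482239e-05]), 'position': array([0.23618835, 0.5782137 , 0.20249536]), 'ee_rot': array([ 0.5872722 ,  0.39386965, -0.39469338, -0.58668151]), 'ft_force': array([-0.36937158, -0.4242822 , -0.37802157]), 'torque': array([-0.05537003, -0.00395228,  0.03115356]), 'grip_width': 0.9981853595833567} 0.0187
```

View pics/scene0.png

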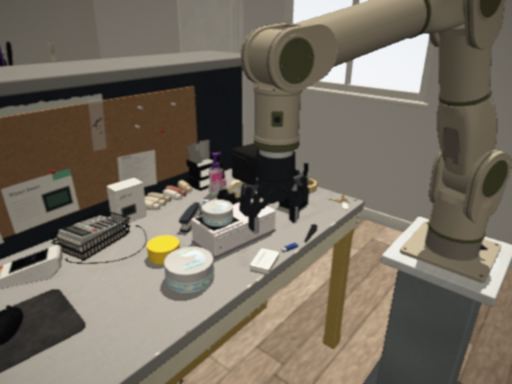

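View pics/top0.png

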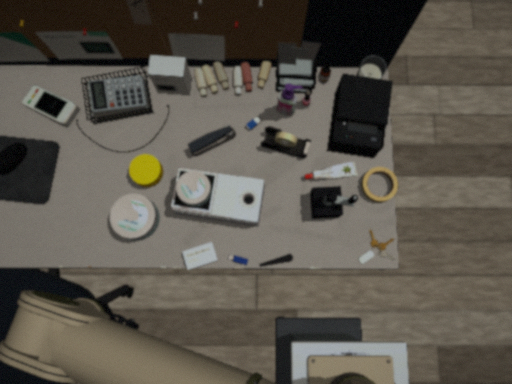

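Run:
```python
from h import *
print(Ro.from_quat(manip.get_obs()['ee_rot']).as_matrix().round(3))
W=np.load('top0.npz')['W']
print(np.nanmin(W,(0,1)),np.nanmax(W,(0,1)))
```

```text
[[ 0.378 -0.    -0.926]
 [ 0.926 -0.001  0.378]
 [-0.001 -1.    -0.   ]]
[-0.1115489  -1.03421092 -0.76018307] [1.73379266 1.22447859 0.67661769]
```

Top view: stand around (218,197), with the well at (248,199) and the pot at (193,188). Holder and crank are at (327,202), handle to the right at about (352,200). Next I measure them.

Run:
```python
from h import *
f=np.load('top0.npz'); W=f['W']; im=f['im']
def rect(name,m):
    p=W[m]; r=cv2.minAreaRect(p[:,:2].astype(np.float32)); print(name,len(p),np.round(r[0],4),np.round(r[1],4),r[2],'z',np.median(p[:,2]).round(4))
v,u=np.mgrid[:384,:512]
def box(a,b,c,d): return (u>a)&(u<b)&(v>c)&(v<d)
z=W[...,2]
rect('stand',box(165,275,160,230)&(z>.065)&(z<.085))
rect('well',box(238,258,188,210)&(z<.06))
rect('pot',box(165,215,160,212)&(z>.1))
rect('holder',box(300,362,175,225)&(z>.056)&(z<.075))
rect('crank',box(300,362,175,225)&(z>.08))
for lo,hi in((.085,.11),(.11,.13),(.13,.145),(.145,.17)): 
    m=box(300,365,175,225)&(z>lo)&(z<hi)
    if m.sum()>4: rect((lo,hi),m)
# bbox for near items
for n,b in (('disp',(255,315,120,160)),('tube',(300,358,160,185)),('tape',(358,400,165,205)),('box',(330,395,70,160))):
    m=box(*b)&(z>.01); print(n,W[m].min(0).round(3),W[m].max(0).round(3))
a=cv2.resize(im[150:240,160:370],None,fx=3.8,fy=3.8,interpolation=cv2.INTER_CUBIC); save(a,'crop1.png')
```

```text
stand 2588 [0.5459 0.3644] [0.2408 0.1229] 81.6054458618164 z 0.0751
well 84 [0.5397 0.2805] [0.0194 0.029 ] 13.69260311126709 z 0.0312
pot 961 [0.5543 0.4254] [0.091 0.088] 44.54620361328125 z 0.126
holder 635 [0.5317 0.059 ] [0.081  0.0809] 2.4750008583068848 z 0.0656
crank 322 [0.5282 0.0323] [0.0783 0.0253] 83.40635681152344 z 0.1179
(0.085, 0.11) 143 [0.5273 0.0324] [0.0783 0.0234] 83.40635681152344 z 0.1007
(0.11, 0.13) 36 [0.5229 0.0354] [0.072 0.021] 74.13521575927734 z 0.1199
(0.13, 0.145) 97 [0.529  0.0318] [0.0751 0.0245] 84.83366394042969 z 0.1376
(0.145, 0.17) 42 [0.5232 0.003 ] [0.0164 0.0158] 20.240758895874023 z 0.1529
disp [0.67  0.099 0.01 ] [0.785 0.258 0.085]
tube [ 0.602 -0.025  0.01 ] [0.656 0.117 0.032]
tape [ 0.539 -0.153  0.01 ] [ 0.642 -0.051  0.032]
box [ 0.672 -0.118  0.01 ] [0.935 0.049 0.155]
```

View pics/crop1.png

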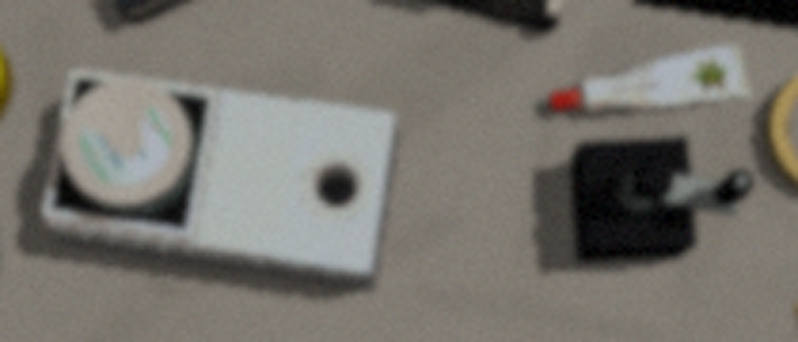

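```bash
cat >> h.py <<'E'
def Rt(yaw): c,s=np.cos(np.radians(yaw)),np.sin(np.radians(yaw)); return np.array([[c,0,-s],[s,0,c],[0,-1,0]])
def plan(pos,yaw,verbose=1):
    o=manip.get_obs(); R=Ro.from_quat(o['ee_rot']).as_matrix()
    off=R.T@(np.array(pos)-o['position'])/.2; t=Ro.from_matrix(R.T@Rt(yaw)).as_rotvec()/(np.pi/4)
    print('pos',o['position'].round(4),'yaw',np.degrees(np.arctan2(R[1,0],R[0,0])).round(1),'F',o['ft_force'].round(1),'t',o['clock'],'j7',o['joint_pos'][6].round(2),'grip',round(o['grip_width'],3))
    print('offset',off.round(3),'turn',t.round(3)); return off,t
E
python3 -c "
from h import *
plan((.53,.06,.26),-7)"
```

```text
pos [0.2362 0.5782 0.2026] yaw 67.8 F [-0.3 -0.7 -0.5] t 0.1 j7 -0.09 grip 0.996
offset [-1.844 -0.285 -2.34 ] turn [ 1.000e-03  1.662e+00 -1.000e-03]
```

```bash
python3 -m pendant '{"offset":[[-0.1,-0.1,-0.15],[-0.25,-0.2,-0.35],[-0.45,-0.28,-0.6],[-0.65,-0.28,-0.85],[-0.7,-0.28,-0.95]],"turn":[[0,0.15,0],[0,0.3,0],[0,0.5,0],[0,0.7,0],[0,0.85,0]]}' 100 40; python3 -c "
from h import *
plan((.53,.06,.26),-7)"
```

```text
clock: 0.72
position: [0.3612, 0.3734, 0.2592]
ee_rot: [0.685, 0.177, -0.177, -0.684]
ft_force: [-0.7, -0.4, 0.6]
grip_width: 1.002
pos [0.3612 0.3734 0.2592] yaw 29.0 F [-0.7 -0.4  0.6] t 0.725 j7 -0.38 grip 1.002
offset [-0.023 -0.002 -1.78 ] turn [ 0.002  0.801 -0.   ]
```

```bash
python3 -m pendant '{"offset":[[0,0,-0.2],[0,0,-0.45],[0,0,-0.7],[0,0,-0.9],[0,0,-0.9]],"turn":[[0,0.15,0],[0,0.3,0],[0,0.5,0],[0,0.7,0],[0,0.8,0]]}'; python3 -c "
from h import *
plan((.53,.06,.26),-7)"
```

```text
clock: 1.35
position: [0.45, 0.2126, 0.2594]
ee_rot: [0.706, -0.046, 0.047, -0.705]
ft_force: [-0.4, 1.2, -0.4]
grip_width: 0.999
pos [0.45   0.2126 0.2594] yaw -7.5 F [-0.4  1.2 -0.4] t 1.35 j7 -0.66 grip 0.999
offset [ 0.496 -0.002 -0.704] turn [ 0.002 -0.011  0.001]
```

```bash
python3 -m pendant '{"offset":[[0.1,0,-0.15],[0.25,0,-0.35],[0.4,0,-0.55],[0.5,0,-0.7],[0.5,0,-0.7],[0.5,0,-0.7]],"turn":[[0,-0.01,0],[0,-0.01,0],[0,-0.01,0],[0,-0.01,0],[0,-0.01,0],[0,-0.01,0]]}'
python3 - <<'E'
from h import *
plan((.532,.059,.26),-7)
im,d,W,o=cloud('wrist'); save(im,'w1.png'); np.savez('w1.npz',im=im,W=W)
z=W[...,2]
for lo,hi in((.055,.075),(.08,.1),(.097,.109),(.13,.143),(.147,.16)):
    m=(z>lo)&(z<hi)&(np.hypot(W[...,0]-.53,W[...,1]-.04)<.12); p=W[m][:,:2].astype(np.float32)
    if len(p)>5:
        r=cv2.minAreaRect(p); print(lo,len(p),np.round(r[0],4),np.round(r[1],4),round(r[2],1),np.median(W[m],0).round(4))
E
```

```text
clock: 2.1
position: [0.5305, 0.0614, 0.2593]
ee_rot: [0.706, -0.043, 0.043, -0.705]
ft_force: [-0.1, 0.0, 0.8]
grip_width: 1.003
pos [0.5305 0.0614 0.2593] yaw -7.0 F [-0.1  0.   0.8] t 2.1 j7 -0.28 grip 1.003
offset [ 0.009 -0.004 -0.011] turn [ 0.002 -0.001 -0.   ]
0.055 3404 [0.5342 0.0602] [0.0802 0.0804] 3.1 [0.5368 0.071  0.066 ]
0.08 119 [0.5292 0.0344] [0.0776 0.0237] 82.4 [0.5339 0.0615 0.0984]
0.097 543 [0.5309 0.0338] [0.0772 0.0228] 81.5 [0.5296 0.0235 0.1013]
0.13 653 [0.5319 0.0374] [0.0664 0.0232] 83.2 [0.5332 0.0577 0.1377]
0.147 248 [0.5258 0.0039] [0.0172 0.0168] 68.5 [0.5262 0.0055 0.1531]
```

View pics/w1.png

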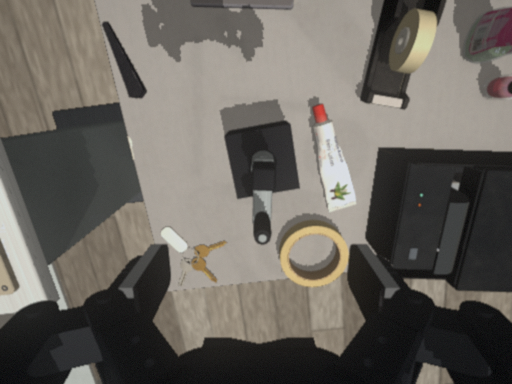

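Wrist view: the boss is at (263,170) and the handle at (262,228), with no obstruction around the boss. Descending to grip it.

```bash
python3 -m pendant '{"offset":[[0.014,0.1,-0.01],[0.014,0.25,-0.01],[0.014,0.4,-0.01],[0.014,0.55,-0.01],[0.014,0.67,-0.01],[0.014,0.75,-0.01],[0.014,0.77,-0.01],[0.014,0.77,-0.01]],"turn":[[0,0.02,0],[0,0.02,0],[0,0.02,0],[0,0.02,0],[0,0.02,0],[0,0.02,0],[0,0.02,0],[0,0.02,0]]}'; python3 -c "
from h import *
plan((.533,.059,.105),-8.3)"
```

```text
clock: 3.15
position: [0.5332, 0.0596, 0.1059]
ee_rot: [0.706, -0.048, 0.049, -0.705]
ft_force: [0.1, 0.6, -0.1]
grip_width: 0.999
pos [0.5332 0.0596 0.1059] yaw -7.9 F [ 0.1  0.6 -0.1] t 3.15 j7 -0.24 grip 0.999
offset [-0.     0.004 -0.003] turn [0.002 0.01  0.001]
```

```bash
python3 -m pendant '{"offset":[[0,0,0],[0,0,0],[0,0,0],[0,0,0],[0,0,0],[0,0,0],[0,0,0],[0,0,0]],"turn":[[0,0,0],[0,0,0],[0,0,0],[0,0,0],[0,0,0],[0,0,0],[0,0,0],[0,0,0]]}' 0 70; python3 -c "
from h import *
plan((.533,.059,.105),-8.3)"
```

```text
clock: 4.15
position: [0.5337, 0.0597, 0.1064]
ee_rot: [0.706, -0.048, 0.049, -0.705]
ft_force: [0.3, -0.5, 6.2]
grip_width: 0.243
pos [0.5337 0.0597 0.1064] yaw -7.9 F [ 0.3 -0.5  6.2] t 4.15 j7 -0.24 grip 0.243
offset [-0.003  0.007 -0.004] turn [0.001 0.01  0.002]
```

```bash
python3 -m pendant '{"offset":[[0,-0.03,0],[0,-0.08,0],[0,-0.15,0],[0,-0.22,0],[0,-0.3,0],[0,-0.38,0],[0,-0.45,0],[0,-0.5,0],[0,-0.5,0]],"turn":[[0,0,0],[0,0,0],[0,0,0],[0,0,0],[0,0,0],[0,0,0],[0,0,0],[0,0,0],[0,0,0]]}'
python3 - <<'E'
from h import *
plan((.534,.2803,.207),-8.3)
im,d,W,o=cloud('top'); save(cv2.resize(im[140:250,150:380],None,fx=3,fy=3),'t2.png')
z=W[...,2];v,u=np.mgrid[:384,:512]
for n,m in (('boss+',(z>.22)&(z<.26)&(u>290)&(u<370)&(v>170)&(v<230)),):
    p=W[m]; r=cv2.minAreaRect(p[:,:2].astype(np.float32)); print(n,len(p),r,np.percentile(p[:,2],[5,50,95]))
im,d,W,o=cloud('wrist'); save(im,'w2.png')
E
```

```text
clock: 5.28
position: [0.5339, 0.0599, 0.2071]
ee_rot: [0.706, -0.048, 0.049, -0.705]
ft_force: [-0.6, -0.3, -3.3]
grip_width: 0.247
pos [0.5339 0.0599 0.2071] yaw -7.9 F [-0.6 -0.3 -3.3] t 5.275 j7 -0.28 grip 0.247
offset [-0.15   0.     1.092] turn [0.    0.01  0.003]
boss+ 22 ((0.5258910059928894, 0.06999839842319489), (0.004422878846526146, 0.03138884902000427), 88.70249938964844) [0.22383905 0.23890481 0.25610588]
```

View pics/w2.png

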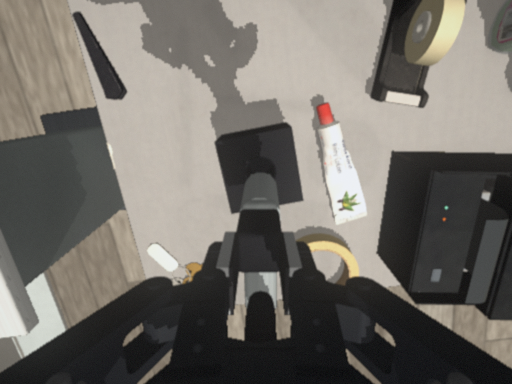

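The crank came out and is held straight. I'm moving partway, then checking the well from close by.

```bash
python3 -m pendant '{"offset":[[-0.01,0,0.1],[-0.03,0,0.25],[-0.05,0,0.4],[-0.07,0,0.5],[-0.07,0,0.5],[-0.07,0,0.5],[-0.07,0,0.5]],"turn":[[0,0,0],[0,0,0],[0,0,0],[0,0,0],[0,0,0],[0,0,0],[0,0,0]]}'
python3 - <<'E'
from h import *
plan((.534,.2803,.207),-8.3)
im,d,W,o=cloud('wrist'); save(im,'w3.png'); np.savez('w3.npz',im=im,W=W)
z=W[...,2]; m=(abs(z-.075)<.004)
p=W[m][:,:2].astype(np.float32); r=cv2.minAreaRect(p); print(r,len(p),np.median(z[m]))
# well: hole pixels
m2=((z<.068)&(np.hypot(W[...,0]-.534,W[...,1]-.28)<.03)).astype(np.uint8)
# rim points on the top face near the hole
hole=(~m&(np.hypot(W[...,0]-.534,W[...,1]-.28)<.026))
q=W[m&(np.hypot(W[...,0]-.534,W[...,1]-.28)<.03)]
print(m2.sum(),len(q))
g=cv2.dilate((~m).astype(np.uint8),np.ones((3,3)))&m.astype(np.uint8)
b=(g>0)&(np.hypot(W[...,0]-.534,W[...,1]-.28)<.026); e=W[b][:,:2].astype(np.float32)
print(len(e),cv2.fitEllipse(e),cv2.minEnclosingCircle(e))
E
```

```text
clock: 6.25
position: [0.5333, 0.1596, 0.2059]
ee_rot: [0.706, -0.049, 0.049, -0.705]
ft_force: [0.2, -0.4, -2.8]
grip_width: 0.242
pos [0.5333 0.1596 0.2059] yaw -8.0 F [ 0.2 -0.4 -2.8] t 6.25 j7 -0.45 grip 0.242
offset [-0.08  -0.006  0.598] turn [0.001 0.008 0.001]
((0.639292299747467, 0.17762824892997742), (0.16685910522937775, 0.4222567081451416), 37.86749267578125) 11548 0.07519251570922894
902 2840
211 ((0.5355492234230042, 0.2803739309310913), (0.035379115492105484, 0.042476754635572433), 105.63143157958984) ((0.5349903106689453, 0.2800268530845642), 0.025473039597272873)
```

View pics/w3.png

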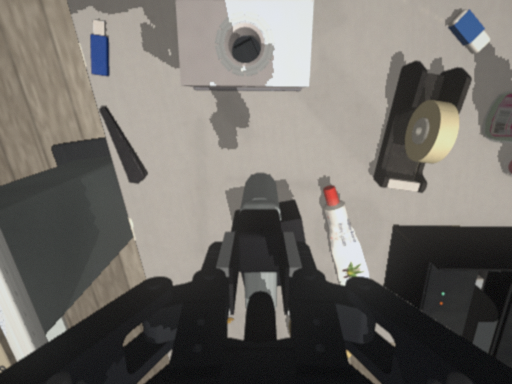

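Well mouth is at (245,46) in the wrist view, with its chamfer ring visible and nothing near it. Refining its centre.

Run:
```python
from h import *
f=np.load('w3.npz'); W=f['W']; z=W[...,2]
D=np.hypot(W[...,0]-.535,W[...,1]-.28)
m=((z<.0738)&(D<.024)).astype(np.uint8)
g=(cv2.dilate(m,np.ones((3,3)))&(z>.0738)&(abs(z-.075)<.003)&(D<.024))>0
e=W[g][:,:2].astype(np.float32); print(len(e),cv2.fitEllipse(e),e.mean(0))
v,u=np.mgrid[:384,:512]
s=(abs(z-.075)<.003)&(v<95)&(u>170)&(u<320); p=W[s][:,:2].astype(np.float32); r=cv2.minAreaRect(p); print(r)
```

```text
260 ((0.5367895364761353, 0.28058797121047974), (0.03482488542795181, 0.037189558148384094), 177.14540100097656) [0.53663933 0.28194293]
((0.5367273092269897, 0.28147822618484497), (0.0705762431025505, 0.12065725028514862), 82.01313018798828)
```

```bash
python3 -m pendant '{"offset":[[-0.01,0,0.1],[-0.03,0,0.25],[-0.05,0,0.4],[-0.065,0,0.53],[-0.07,0,0.6],[-0.07,0,0.603],[-0.07,0,0.603],[-0.07,0,0.603]],"turn":[[0,0,0],[0,0,0],[0,0,0],[0,0,0],[0,0,0],[0,0,0],[0,0,0],[0,0,0]]}'; python3 -c "
from h import *
plan((.5362,.2807,.166),-8)"
```

```text
clock: 7.3
position: [0.5364, 0.2799, 0.206]
ee_rot: [0.706, -0.049, 0.05, -0.705]
ft_force: [-0.3, 0.6, -2.2]
grip_width: 0.245
pos [0.5364 0.2799 0.206 ] yaw -8.0 F [-0.3  0.6 -2.2] t 7.3 j7 -0.62 grip 0.245
offset [-0.002  0.2    0.004] turn [ 0.001 -0.001  0.002]
```

```bash
python3 -m pendant '{"offset":[[0,0.06,0.004],[0,0.12,0.004],[0,0.17,0.004],[0,0.22,0.004],[0,0.26,0.004],[0,0.29,0.004]],"turn":[[0,0,0],[0,0,0],[0,0,0],[0,0,0],[0,0,0],[0,0,0]]}'; python3 -c "
from h import *
plan((.5362,.2807,.1284),-8)"
```

```text
clock: 8.05
position: [0.5366, 0.2806, 0.1475]
ee_rot: [0.706, -0.049, 0.05, -0.705]
ft_force: [-0.4, -0.6, -2.7]
grip_width: 0.241
pos [0.5366 0.2806 0.1475] yaw -8.0 F [-0.4 -0.6 -2.7] t 8.05 j7 -0.61 grip 0.241
offset [-0.002  0.095  0.   ] turn [ 0.002 -0.001  0.002]
```

```bash
python3 -m pendant '{"offset":[[0,0.02,0],[0,0.04,0],[0,0.06,0],[0,0.075,0],[0,0.09,0],[0,0.095,0],[0,0.1,0]],"turn":[[0,0,0],[0,0,0],[0,0,0],[0,0,0],[0,0,0],[0,0,0],[0,0,0]]}'; python3 -c "
from h import *
plan((.5362,.2807,.1174),-8)"
```

```text
clock: 8.93
position: [0.537, 0.2809, 0.1281]
ee_rot: [0.706, -0.049, 0.05, -0.705]
ft_force: [-0.6, 1.1, 5.1]
grip_width: 0.241
pos [0.537  0.2809 0.1281] yaw -8.0 F [-0.6  1.1  5.1] t 8.925 j7 -0.61 grip 0.241
offset [-0.004  0.054 -0.001] turn [ 0.001 -0.001  0.003]
```

On the rim at the predicted height, with about 8 N of contact. Now I search clockwise under light pressure. If the nose catches, it just carries the drive along.

```bash
python3 -m pendant '{"offset":[[0,0.008,0],[0,0.008,0],[0,0.008,0],[0,0.008,0],[0,0.008,0],[0,0.008,0]],"turn":[[0,0.08,0],[0,0.16,0],[0,0.24,0],[0,0.32,0],[0,0.4,0],[0,0.48,0]]}'; python3 -c "
from h import *
plan((.5362,.2807,.1174),-8); print(manip.get_obs()['torque'])"
```

```text
clock: 9.68
position: [0.5376, 0.2818, 0.1281]
ee_rot: [-0.683, 0.18, -0.183, 0.684]
ft_force: [-1.3, 0.1, 6.9]
grip_width: 0.245
pos [0.5376 0.2818 0.1281] yaw -29.7 F [-1.3  0.1  6.9] t 9.675 j7 -0.97 grip 0.245
offset [-0.003  0.053 -0.009] turn [-0.003 -0.483  0.004]
[0.15760253 0.58517166 0.02508154]
```

```bash
python3 -m pendant '{"offset":[[0,0.01,0],[0,0.01,0],[0,0.01,0],[0,0.01,0],[0,0.01,0],[0,0.01,0]],"turn":[[0,0.08,0],[0,0.16,0],[0,0.24,0],[0,0.32,0],[0,0.4,0],[0,0.48,0]]}'; python3 -c "
from h import *
plan((.5362,.2807,.1174),-8); print(manip.get_obs()['torque'])"
```

```text
clock: 10.42
position: [0.5383, 0.2828, 0.128]
ee_rot: [-0.635, 0.306, -0.308, 0.639]
ft_force: [-2.3, 0.4, 9.1]
grip_width: 0.24
pos [0.5383 0.2828 0.128 ] yaw -51.4 F [-2.3  0.4  9.1] t 10.425 j7 -1.33 grip 0.24
offset [ 0.002  0.053 -0.015] turn [-0.008 -0.965  0.004]
[0.17100722 0.67937343 0.06109201]
```

```bash
python3 -m pendant '{"offset":[[0.001,0.01,-0.004],[0.002,0.01,-0.008],[0.002,0.01,-0.008],[0.002,0.01,-0.008],[0.002,0.01,-0.008],[0.002,0.01,-0.008],[0.002,0.01,-0.008]],"turn":[[0,0.08,0],[0,0.16,0],[0,0.24,0],[0,0.32,0],[0,0.4,0],[0,0.48,0],[0,0.56,0]]}'; python3 -c "
from h import *
plan((.5362,.2807,.1174),-8); print(manip.get_obs()['torque'])"
```

```text
clock: 11.3
position: [0.5372, 0.2816, 0.1259]
ee_rot: [-0.552, 0.438, -0.44, 0.557]
ft_force: [-1.2, 0.4, -2.3]
grip_width: 0.242
pos [0.5372 0.2816 0.1259] yaw -76.7 F [-1.2  0.4 -2.3] t 11.3 j7 -1.74 grip 0.242
offset [ 0.004  0.043 -0.006] turn [-0.009 -1.527  0.002]
[0.01495251 0.12219138 0.03722521]
```

Dropped 2 mm and the contact force vanished, so it has found the eye. Pushing it down home at this angle.

```bash
python3 -m pendant '{"offset":[[0,0.01,0],[0,0.02,0],[0,0.03,0],[0,0.04,0],[0,0.046,0],[0,0.048,0]],"turn":[[0,0,0],[0,0,0],[0,0,0],[0,0,0],[0,0,0],[0,0,0]]}'; python3 -c "
from h import *
plan((.5362,.2807,.1174),-8); print(manip.get_obs()['torque'])"
```

```text
clock: 12.05
position: [0.5381, 0.2819, 0.1174]
ee_rot: [-0.551, 0.438, -0.44, 0.557]
ft_force: [-0.2, -1.3, 6.0]
grip_width: 0.243
pos [0.5381 0.2819 0.1174] yaw -76.7 F [-0.2 -1.3  6. ] t 12.05 j7 -1.74 grip 0.243
offset [ 0.004 -0.    -0.011] turn [-0.012 -1.527  0.003]
[-0.09899798  0.1459681   0.02100896]
```

Home: TCP at 0.1174 m, exactly as predicted. Release and rise.

```bash
python3 -m pendant '{"offset":[[0,0,0],[0,0,0],[0,0,0],[0,0,0],[0,-0.05,0],[0,-0.15,0],[0,-0.25,0],[0,-0.33,0],[0,-0.36,0],[0,-0.36,-0.1],[0,-0.36,-0.2],[0,-0.36,-0.27]],"turn":[[0,0,0],[0,0,0],[0,0,0],[0,0,0],[0,0,0],[0,0,0],[0,0,0],[0,0,0],[0,0,0],[0,0,0],[0,0,0],[0,0,0]]}' 60 40
python3 - <<'E'
from h import *
plan((.484,.269,.126),-76.7)
for n in('top','wrist'):
    im,d,W,o=cloud(n); save(im,n+'4.png'); np.savez(n+'4.npz',im=im,W=W)
    z=W[...,2]; near=np.hypot(W[...,0]-.51,W[...,1]-.28)<.09
    for lo,hi in((.138,.153),(.158,.172)):
        m=near&(z>lo)&(z<hi); p=W[m]
        if len(p)>5: print(n,lo,len(p),cv2.minAreaRect(p[:,:2].astype(np.float32)),np.median(p,0).round(4))
E
```

```text
clock: 13.55
position: [0.4841, 0.269, 0.1886]
ee_rot: [-0.552, 0.438, -0.44, 0.557]
ft_force: [-0.3, 0.2, 0.7]
grip_width: 0.6
pos [0.4841 0.269  0.1886] yaw -76.7 F [-0.3  0.2  0.7] t 13.55 j7 -1.84 grip 0.6
offset [ 0.001  0.313 -0.003] turn [-0.01  -0.    -0.004]
wrist 0.138 1360 ((0.5161335468292236, 0.2757920026779175), (0.06688348203897476, 0.023594873026013374), 13.940089225769043) [0.5363 0.2797 0.1487]
wrist 0.158 539 ((0.48418164253234863, 0.2676675021648407), (0.01687220111489296, 0.017279520630836487), 57.285308837890625) [0.4855 0.2679 0.1649]
```

View pics/wrist4.png

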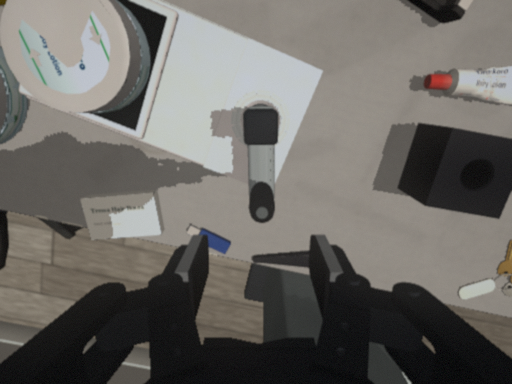

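The crank is seated upright: boss at (261,125), handle at (261,203), holder empty. Gripping the handle.

```bash
python3 -m pendant '{"offset":[[0.003,0.05,0],[0.005,0.13,0],[0.005,0.21,0],[0.005,0.27,0],[0.005,0.31,0],[0.005,0.313,0],[0.005,0.313,0]],"turn":[[0,0,0],[0,0,0],[0,0,0],[0,0,0],[0,0,0],[0,0,0],[0,0,0]]}' ; python3 -m pendant '{"offset":[[0,0,0],[0,0,0],[0,0,0],[0,0,0],[0,0,0]],"turn":[[0,0,0],[0,0,0],[0,0,0],[0,0,0],[0,0,0]]}' 0 25
python3 - <<'E'
from h import *
o,t=plan((.4842,.2677,.126),-76.7)
p=manip.get_obs()['position']; R=Ro.from_quat(manip.get_obs()['ee_rot']).as_matrix()
c=np.array([.5376,.2812]); r=p[:2]-c; print('r',np.hypot(*r),np.degrees(np.arctan2(r[1],r[0])))
a0=np.arctan2(r[1],r[0])
for k in range(0,13):
    a=a0-np.radians(12*k); q=np.r_[c+.055*np.array([np.cos(a),np.sin(a)]),p[2]]; print(k*12,(R.T@(q-p)/.2).round(3))
E
```

```text
clock: 14.52
position: [0.4849, 0.2687, 0.1267]
ee_rot: [-0.551, 0.438, -0.439, 0.558]
ft_force: [0.5, -0.8, 1.5]
grip_width: 0.596
clock: 15.15
position: [0.485, 0.2687, 0.127]
ee_rot: [-0.551, 0.438, -0.439, 0.558]
ft_force: [-2.2, -1.3, 5.4]
grip_width: 0.192
pos [0.485  0.2687 0.127 ] yaw -76.7 F [-2.2 -1.3  5.4] t 15.15 j7 -1.81 grip 0.192
offset [ 0.004  0.005 -0.005] turn [-0.011  0.    -0.005]
r 0.05404949373265765 -166.66325908911034
0 [ 0.    -0.    -0.005]
12 [-0.057  0.     0.001]
24 [-0.112  0.001  0.019]
36 [-0.162  0.001  0.048]
48 [-0.204  0.002  0.086]
60 [-0.238  0.002  0.133]
72 [-0.262  0.003  0.185]
84 [-0.274  0.003  0.241]
96 [-0.274  0.004  0.299]
108 [-0.262  0.004  0.355]
120 [-0.238  0.004  0.408]
132 [-0.205  0.005  0.454]
144 [-0.162  0.005  0.493]
```

```bash
python3 -m pendant '{"offset":[[-0.03,0,0.0],[-0.085,0,0.011],[-0.137,0,0.035],[-0.183,0,0.068],[-0.221,0,0.111],[-0.25,0,0.16],[-0.262,0,0.187],[-0.262,0,0.187]],"turn":[[0,0,0],[0,0,0],[0,0,0],[0,0,0],[0,0,0],[0,0,0],[0,0,0],[0,0,0]]}'
cat >> h.py <<'E'
def circ(c,rr=.055,st=12,n=13):
    o=manip.get_obs(); p=o['position']; R=Ro.from_quat(o['ee_rot']).as_matrix(); c=np.array(c); r=p[:2]-c; a0=np.arctan2(r[1],r[0])
    print('pos',p.round(4),'r',np.hypot(*r).round(4),'ang',np.degrees(a0).round(1),'F',o['ft_force'].round(1),'T',o['torque'].round(2),'grip',round(o['grip_width'],3),'t',o['clock'],'yaw',np.degrees(np.arctan2(R[1,0],R[0,0])).round(1),'j7',o['joint_pos'][6].round(2))
    for k in range(n):
        a=a0-np.radians(st*k); q=np.r_[c+rr*np.array([np.cos(a),np.sin(a)]),.1265]; print(k*st,(R.T@(q-p)/.2).round(3).tolist())
def pot():
    im,d,W,o=cloud('top'); z=W[...,2]; v,u=np.mgrid[:384,:512]; m=(u>165)&(u<215)&(v>150)&(v<212)&(z>.115)&(z<.175)
    p=W[m]; print('pot',len(p),np.median(p,0).round(4),cv2.minEnclosingCircle(p[:,:2].astype(np.float32)))
    return im
E
python3 -c "
from h import *
circ((.5376,.2812)); pot()"
```

```text
clock: 16.15
position: [0.5098, 0.3286, 0.1274]
ee_rot: [-0.551, 0.438, -0.44, 0.558]
ft_force: [-2.0, -0.4, 2.0]
grip_width: 0.191
pos [0.5098 0.3286 0.1274] r 0.0549 ang 120.4 F [-2.  -0.4  2. ] T [-0.13  0.37 -0.01] grip 0.191 t 16.15 yaw -76.7 j7 -1.84
0 [-0.0, 0.004, -0.0]
12 [-0.011, 0.005, 0.056]
24 [-0.011, 0.006, 0.114]
36 [0.002, 0.006, 0.17]
48 [0.027, 0.006, 0.222]
60 [0.061, 0.007, 0.268]
72 [0.104, 0.007, 0.306]
84 [0.155, 0.007, 0.334]
96 [0.21, 0.007, 0.351]
108 [0.267, 0.007, 0.356]
120 [0.324, 0.006, 0.349]
132 [0.378, 0.006, 0.33]
144 [0.428, 0.005, 0.301]
pot 490 [0.5444 0.4415 0.1302] ((0.5534461140632629, 0.4287988841533661), 0.04464106634259224)
```

```bash
python3 -m pendant '{"offset":[[-0.006,0,0.028],[-0.011,0.002,0.085],[-0.005,0.004,0.142],[0.014,0.004,0.196],[0.044,0.004,0.245],[0.083,0.004,0.287],[0.13,0.004,0.32],[0.182,0.004,0.343],[0.238,0.004,0.354],[0.296,0.004,0.353],[0.351,0.004,0.34],[0.378,0.004,0.33]],"turn":[[0,0,0],[0,0,0],[0,0,0],[0,0,0],[0,0,0],[0,0,0],[0,0,0],[0,0,0],[0,0,0],[0,0,0],[0,0,0],[0,0,0]]}'; python3 -c "
from h import *
circ((.5376,.2812)); pot()"
```

```text
clock: 17.7
position: [0.5924, 0.2686, 0.1276]
ee_rot: [-0.55, 0.438, -0.44, 0.558]
ft_force: [3.3, 1.7, 6.4]
grip_width: 0.19
pos [0.5924 0.2686 0.1276] r 0.0562 ang -12.9 F [3.3 1.7 6.4] T [ 0.74 -0.61 -0.04] grip 0.19 t 17.7 yaw -76.8 j7 -1.66
0 [-0.003, 0.006, -0.006]
12 [0.046, 0.005, -0.036]
24 [0.087, 0.005, -0.076]
36 [0.119, 0.004, -0.124]
48 [0.141, 0.003, -0.177]
60 [0.151, 0.003, -0.234]
72 [0.148, 0.002, -0.291]
84 [0.134, 0.001, -0.347]
96 [0.109, 0.001, -0.399]
108 [0.074, 0.001, -0.444]
120 [0.029, 0.0, -0.481]
132 [-0.021, 0.0, -0.508]
144 [-0.077, 0.0, -0.523]
pot 973 [0.553  0.4239 0.1382] ((0.5548889636993408, 0.42522531747817993), 0.045816995203495026)
```

```bash
python3 -m pendant '{"offset":[[0.022,-0.003,-0.018],[0.067,-0.003,-0.055],[0.104,-0.003,-0.099],[0.131,-0.003,-0.15],[0.147,-0.003,-0.205],[0.151,-0.003,-0.262],[0.142,-0.003,-0.319],[0.122,-0.003,-0.373],[0.092,-0.003,-0.422],[0.052,-0.003,-0.463],[0.005,-0.003,-0.496],[-0.021,-0.003,-0.508]],"turn":[[0,0,0],[0,0,0],[0,0,0],[0,0,0],[0,0,0],[0,0,0],[0,0,0],[0,0,0],[0,0,0],[0,0,0],[0,0,0],[0,0,0]]}'; python3 -c "
from h import *
circ((.5376,.2812)); pot()"
```

```text
clock: 19.25
position: [0.4915, 0.2496, 0.127]
ee_rot: [-0.551, 0.438, -0.44, 0.558]
ft_force: [4.6, -2.6, -2.9]
grip_width: 0.195
pos [0.4915 0.2496 0.127 ] r 0.0559 ang -145.5 F [ 4.6 -2.6 -2.9] T [-0.65 -0.74  0.06] grip 0.195 t 19.25 yaw -76.8 j7 -1.78
0 [-0.002, 0.002, 0.004]
12 [-0.057, 0.002, -0.011]
24 [-0.114, 0.003, -0.014]
36 [-0.171, 0.003, -0.006]
48 [-0.225, 0.003, 0.015]
60 [-0.273, 0.004, 0.046]
72 [-0.314, 0.004, 0.086]
84 [-0.346, 0.005, 0.134]
96 [-0.367, 0.005, 0.188]
108 [-0.376, 0.006, 0.245]
120 [-0.373, 0.007, 0.302]
132 [-0.358, 0.007, 0.358]
144 [-0.333, 0.008, 0.409]
pot 1002 [0.552  0.4234 0.1462] ((0.5553796887397766, 0.4244222044944763), 0.04675613343715668)
```

```bash
python3 -m pendant '{"offset":[[-0.028,0.001,-0.004],[-0.085,0.002,-0.014],[-0.143,0.002,-0.011],[-0.198,0.002,0.004],[-0.25,0.002,0.029],[-0.295,0.002,0.065],[-0.331,0.002,0.109],[-0.358,0.002,0.161],[-0.373,0.002,0.216],[-0.376,0.002,0.274],[-0.373,0.002,0.302],[-0.373,0.002,0.302]],"turn":[[0,0,0],[0,0,0],[0,0,0],[0,0,0],[0,0,0],[0,0,0],[0,0,0],[0,0,0],[0,0,0],[0,0,0],[0,0,0],[0,0,0]]}'; python3 -c "
from h import *
circ((.5376,.2812)); pot()"
```

```text
clock: 20.8
position: [0.5336, 0.3368, 0.1275]
ee_rot: [-0.55, 0.438, -0.44, 0.558]
ft_force: [-2.6, -0.2, 0.4]
grip_width: 0.189
pos [0.5336 0.3368 0.1275] r 0.0558 ang 94.1 F [-2.6 -0.2  0.4] T [ 0.1   0.32 -0.01] grip 0.189 t 20.8 yaw -76.8 j7 -1.82
0 [0.004, 0.005, -0.001]
12 [0.019, 0.005, 0.055]
24 [0.045, 0.006, 0.106]
36 [0.081, 0.006, 0.151]
48 [0.126, 0.006, 0.187]
60 [0.177, 0.006, 0.213]
72 [0.233, 0.006, 0.227]
84 [0.29, 0.006, 0.23]
96 [0.347, 0.006, 0.221]
108 [0.401, 0.005, 0.2]
120 [0.449, 0.005, 0.169]
132 [0.489, 0.004, 0.128]
144 [0.521, 0.004, 0.08]
pot 620 [0.5447 0.4383 0.1534] ((0.5437843203544617, 0.4358421564102173), 0.057787392288446426)
```

```bash
python3 -m pendant '{"offset":[[0.008,0.002,0.028],[0.019,0.002,0.055],[0.03,0.002,0.08]],"turn":[[0,0,0],[0,0,0],[0,0,0]]}'; python3 -c "
from h import *
circ((.5376,.2812),n=4); pot()"
```

```text
clock: 21.22
position: [0.5486, 0.3367, 0.1272]
ee_rot: [-0.551, 0.439, -0.438, 0.559]
ft_force: [-11.8, 6.3, 3.3]
grip_width: 0.19
pos [0.5486 0.3367 0.1272] r 0.0566 ang 78.8 F [-11.8   6.3   3.3] T [1.38 2.55 0.02] grip 0.19 t 21.225 yaw -76.6 j7 -1.8
0 [0.007, 0.003, -0.003]
12 [0.037, 0.004, 0.046]
24 [0.075, 0.004, 0.089]
36 [0.122, 0.004, 0.122]
pot 764 [0.5448 0.433  0.154 ] ((0.5569111108779907, 0.42630937695503235), 0.06335064023733139)
```

Force has jumped to about 12 N and the pot is up 28 mm, so it is at the stop. Releasing with a partial opening, because the inner finger is between handle and boss.

```bash
python3 -m pendant '{"offset":[[-0.005,0,-0.01],[-0.005,0,-0.01],[-0.005,0,-0.01],[-0.005,0,-0.01]],"turn":[[0,0,0],[0,0,0],[0,0,0],[0,0,0]]}' 42; python3 -c "
from h import *
circ((.5376,.2812),n=1)"
```

```text
clock: 21.78
position: [0.5473, 0.3367, 0.1273]
ee_rot: [-0.551, 0.439, -0.439, 0.559]
ft_force: [-0.2, 0.2, -0.2]
grip_width: 0.417
pos [0.5473 0.3367 0.1273] r 0.0563 ang 80.1 F [-0.2  0.2 -0.2] T [-0.03 -0.02  0.02] grip 0.417 t 21.775 yaw -76.7 j7 -1.8
0 [0.006, 0.004, -0.003]
```

```bash
python3 -m pendant '{"offset":[[0,-0.04,0],[0,-0.1,0],[0,-0.2,0],[0,-0.35,0],[0,-0.5,0],[0,-0.6,0],[0.2,-0.6,-0.2],[0.4,-0.6,-0.4],[0.6,-0.6,-0.5],[0.75,-0.6,-0.6],[0.8,-0.6,-0.6],[0.8,-0.6,-0.6]],"turn":[[0,0,0],[0,0,0],[0,0,0],[0,0,0],[0,0,0],[0,0,0],[0,0,0],[0,0,0],[0,0,0],[0,0,0],[0,0,0],[0,0,0]]}'
python3 - <<'E'
from h import *
circ((.5376,.2812),n=1); im=pot(); save(cv2.resize(im[130:240,150:370],None,fx=3.5,fy=3.5),'end.png')
im,d,W,o=cloud('top'); z=W[...,2]; near=(np.hypot(W[...,0]-.537,W[...,1]-.30)<.07)
for lo,hi in((.135,.153),(.157,.172)):
    p=W[near&(z>lo)&(z<hi)&(W[...,1]<.365)]; print(lo,len(p),np.median(p,0).round(4) if len(p) else '')
E
```

```text
clock: 23.28
position: [0.4672, 0.1523, 0.2462]
ee_rot: [-0.55, 0.439, -0.439, 0.559]
ft_force: [0.2, 1.0, -0.6]
grip_width: 0.418
pos [0.4672 0.1523 0.2462] r 0.1469 ang -118.6 F [ 0.2  1.  -0.6] T [0.   0.01 0.01] grip 0.418 t 23.275 yaw -76.7 j7 -1.75
0 [-0.337, 0.604, 0.301]
pot 1052 [0.5513 0.423  0.1537] ((0.5568919777870178, 0.42629438638687134), 0.06292907893657684)
0.135 92 [0.5318 0.281  0.1481]
0.157 39 [0.5351 0.3357 0.1638]
```

View pics/end.png

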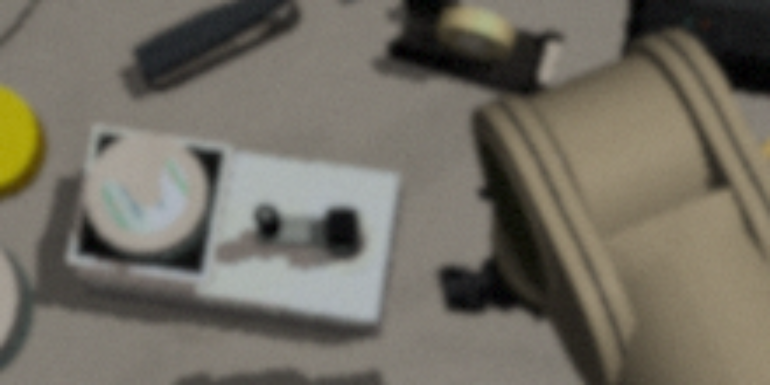

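The view shows the pot upright on the raised platform, the crank seated with its boss at (342,228), and the arm clear. Boss top is 0.148 m against 0.149 m expected, and the pot has risen about 28 mm.

```bash
python3 -c "
from h import *
print(manip.hand_in())"
```

```text
the job is handed in; nothing more can be done
None
```

The crank is seated in the stand, the platform is wound up to its stop, and I handed the job in. The last arm move ended at 23.3 s of the 72 s allowed; no verdict is reported.

- **Seating:** I lifted the crank out by its boss and lowered it until it stood on the rim. Turning it clockwise under about 10 N, it caught the eye after about 60–70°. It went fully home at exactly the predicted height.
- **Winding:** I wound the handle about 475° clockwise with small forces. At the stop the force rose to about 13 N, after which I backed off slightly and let go.
- **Last checks:**
  - The pot had risen about 27.7–28 mm and stood upright near the middle of the platform.
  - The boss top measured 0.148 m against 0.149 m expected at home, so the crank is seated.
  - The arm was clear with near-zero force on the tool.
- **What disagreed:** The top and wrist cameras differed by about 2.5 mm in x, so I worked from relative positions. In the late views the circle fitted round the pot was too large (57–63 mm radius), probably from stray points such as the platform edges. For the pot I relied on its median height and the picture. I did not measure the bystanders again at the end; the arm was never brought down near any of them.

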